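Guard check on the UV curing box

ROBOT

A 6-joint arm with a two-finger parallel gripper is mounted at the origin on the work surface. World frame = base frame: x ahead of the robot, y to its left, z up, the work surface at z = 0. Lengths are in m, angles in rad, forces in N, time in s.
With the tool pointing down it reaches from about 0.25 to 0.725 m from the base axis. Payload 4 kg.
Tool frame: the origin (TCP) lies midway between the tips of the shut fingers; the grasp point (between the pads) lies 19 mm behind it (bot.grip_point_offset is the distance from the TCP to the grasp point, in m); z points along the fingers, y is the line along which they close (so a half turn about z gives the same grasp; the last joint's range is limited). The gripper opens to 85 mm and grips with 20 to 120 N. Pads are 22 mm wide; open, the fingers measure 114 mm over their backs; the gripper's body (76 mm by 85 mm) begins 54 mm behind the grasp point. The pads swing forward as they close: fully open they stand 13 mm farther back than shut.
Start: joints at [1.202, 0.241, 0.005, 1.335, 0, 1.571], TCP at [0.18, 0.466, 0.231] pointing down, gripper open.
Joint ranges: [-2.72, 2.72], [-1.05, 1.87], [-1.09, 1.28], [-1.99, 2.15], [-1.42, 1.44], [-3.14, 3.14]. Speed limits (rad/s): [2.79, 2.79, 3.14, 3.14, 3.14, 3.14].

INTERFACE

Orientations are given as a unit quaternion [x, y, z, w].
In Python, from workcell import bot gives the robot as it stands.
- The arm moves only by the tool step_arm, never from a script. Its argument "targets" is text: rows parted by semicolons, each of 7 numbers parted by spaces: the opening, from -1 (shut) to 1 (fully open), so that 0 is half open, then the shift along the world's x, y, z normalised to -1 to 1, where 1 is 0.5 m, then the turn, a rotation vector about the world's x, y, z normalised to -1 to 1, where 1 is pi/4 rad. In form: gripper x y z wx wy wz; .... A call has 1 to 10 rows; each row is the pose to reach, as a shift and turn from the pose commanded when the call began; what a row does not reach only later rows make up. A row lasts 1/12 s, in which the tool goes at most 41.7 mm and 7.16 degrees, less where a joint would pass 70% of its speed; a pose out of reach is approached as far as the arm can. A call with a number of a shift or a turn outside -1 to 1 is refused whole. A call with a gripper value outside its range is refused whole. The fingers move at their own pace and stop on an object; the grip force is fixed at half the most. Time passes only in rows, so rows that repeat a pose let the fingers close. It gives the time, the measured TCP pose, the force, the opening and the grip force at its end, in the units of the state.
- bot.get_obs(): the state, without advancing time (a new reading comes with each control period).
- bot.camera(name): name is "scene" or "top" or "wrist"; returns the picture (420x560x3 uint8, red, green, blue); there is no depth.
- bot.camera_info(name): a dict with "vertical_fov" (degrees; the focal length in pixels is half the picture's height over the tangent of half this angle, whatever the lens; pixels are square), "cx", "cy" (the principal point, pixels), "pose" (4x4, takes a point from camera to world coordinates). Camera axes: x right, y up, looking along -z (the intrinsics and any distortion apply to the point x, -y, -z); pixel columns grow to the right and rows downward; lengths in m; the calibration is good to about 2 mm. The wrist camera is an equidistant fisheye: a pixel r from the principal point sees the ray r / f radians off the axis. A picture is of the moment at which its call begins: read the wrist's pose just before it. camera_info takes no time and is no camera call; for the wrist camera it gives the pose at the moment of the call.
- bot.job_done(): hands the job in; it is judged then, once.
The state is a dict: "clock": time; "joint_pos": joint angles; "joint_vel": joint speeds; "tau": joint torques, N m; "eef_pos": TCP position; "tool_rot": TCP orientation; "ft_force": force on the tool from outside, world axes, zero at the start; "ft_torque": the same for the moment, N m; "grip_width": finger opening in m; "grasp_force": force on a finger pad.
Only numpy, scipy, OpenCV 4.12 (cv2) and the standard library are available. Lean on these libraries where they do the work, as an engineer would, in place of code of your own. Each camera call takes 0.05 s, during which the arm holds its last target. There are 200 camera calls.

TASK

For the guard check on the curing box, first raise the half-folded laptop screen until it stands about 105 degrees open, so its readout can be watched, and leave it standing there. Then lift the curing box's sprung hood by its handle until the red pointers stand at the black line in the green band (35 degrees), never past the band and never letting the hood slam shut, and finish while still holding it there by the handle. Do not shift the tools and parts lying about.

Things in the scene. Friction and masses are not known exactly. Their poses are not given: they have to be found in the camera images.
- screen (a joint): opening angle of the laptop's screen, rad: 0 = shut flat on the keyboard, 1.57 = upright, more = leaning back away from the keyboard. Stiff friction hinge (0.75 N m, some 4 N at the free edge): the screen stays wherever it is left. It starts half folded, 0.7 to 1.0. 105 degrees is 1.83 rad.
- screen_hinge (a point): middle of the screen's hinge line, 19 mm above the bench. Axes turn with the screen: from the hinge the screen runs along -x, y lies along the hinge. The screen is a plate 310 mm wide (along y), 8 mm thick, its free edge 205 mm from the hinge; the display is on its -z side (underneath when shut).
- screen_edge (a point): middle of the screen's free edge (opposite the hinge), in the middle of its thickness: 205 mm from the hinge line along the screen's -x and 4 mm along its z.
- laptop: silver laptop, fixed to the bench: base 215 mm deep (x) by 310 mm wide (y) by 16 mm high, keyboard side towards the robot. Origin under its centre, x pointing from the keyboard's front edge to the hinge, z up. The hinge line lies at x = 95 mm, z = 19 mm, along y.
- curebox: white ultraviolet curing box, fixed to the bench: base 220 mm deep (x) by 240 mm wide (y) by 75 mm high, hood on top to 130 mm. Origin under its centre, x from front to rear, z up. A dark curved stay on each side (arc of radius 112 mm about the hood's hinge) has white ticks every 5 degrees and a green band from 25 to 45 degrees with a black line in its middle, at 35.
- hood (a joint): opening angle of the curing box's hood, rad: 0 = shut, growing as its front rises; red pointers at the lower edge of its sides show it on the curved stays. Green band 0.436 to 0.785, its middle line 0.611 (35 degrees). A spring and its weight pull it shut, 6 to 10 N along the arc at the handle; it falls shut when let go.
- hood_hinge (a point): middle of the hood's hinge line, at x = 100 mm, z = 75 mm of the box. Axes turn with the hood: shut, x points to the rear of the box, z up; y lies along the hinge. The handle's axis lies 180 mm along -x and 95 mm along z from here.
- handle: black grip sleeve of the bow handle on top of the hood near its front: a level round bar 16 mm thick, 104 mm long, between two thin posts, turning freely on its own axis. Origin in its middle, y along the bar (x and z turn with the sleeve). Hood shut: its axis is 170 mm above the bench, 40 mm above the hood's top; 32 mm of free space under it, open in front and behind.
- flux_jar: small amber jar with a black cap, 44 mm across, 50 mm tall, standing behind the laptop; a bystander. Origin on its underside, near its middle.
- screw_tray: shallow steel tray of screws, 70 x 90 x 18 mm, in front of the curing box; a bystander. Origin on its underside, near its middle.
- screwdriver: blue-handled screwdriver, 170 mm long, lying near the front of the bench; a bystander. Origin on its length, x along it.
- spudger: flat blue plastic pry tool, 135 mm long, lying behind the curing box; a bystander. Origin on its underside, near its middle.
- tool_cup: blue cup of upright hand tools, 72 mm across, about 185 mm tall with the tools, on the right of the bench; a bystander. Origin on its underside, near its middle.
- fan: black laptop fan with copper fins, about 100 x 75 x 12 mm, towards the back of the bench; a bystander. Origin on its underside, near its middle.
- mainboard: blue laptop mainboard, about 160 x 110 x 7 mm, on the orange mat at the left; a bystander. Origin on its underside, near its middle.

How it is judged:
On the way, in this order (a step that is already met when the one before it is completed fails the run):
1. the laptop screen stands about 105 degrees open and is let go, the hood still shut (value of joint screen between 1.7 and 1.97 rad and value of joint hood below 0.08 rad and velocity of joint screen between -0.05 and 0.05 rad/s and contact force between each of the arm, the fingers and laptop below 0.3 N), for 0.3 s.
2. the hood is held by its handle with the pointers at the 35 degree line (value of joint hood between 0.53 and 0.69 rad and contact force between the fingers and handle above 2 N), for 0.5 s.
At the end, for the whole second after the job is handed in: The laptop screen still stands 105 degrees open (1.83 rad, within 0.13 rad) and the hood stands still at 35 degrees (0.61 rad, within 0.08 rad), held there by the gripper's fingers on its handle (over 2 N) (all of step 2 and value of joint screen between 1.7 and 1.97 rad and velocity of joint hood between -0.1 and 0.1 rad/s); the arm keeps its last pose, push and grip.
It fails at once if the hood is lifted past the green band (beyond 0.80 rad) (value of joint hood above 0.8 rad).
It fails at once if the hood slams (falls faster than 1.5 rad/s) (velocity of joint hood below -1.5 rad/s).
It fails at once if a tool or part lying about is shifted by more than 30 mm (distance of any of flux_jar, screw_tray, screwdriver, spudger, tool_cup, fan, mainboard from where it was at the start of the episode above 0.03 m).
It also fails if it takes over 64 s, if anything falls off the work surface, if the arm or the gripper's body presses on something with over 40 N, if the wrist force passes 120 N, or if a joint passes its speed limit or range.

## Working session

There is one attempt and no reset: what is moved stays moved. The work goes in short steps, Python scripts to look and compute and a tool call to move; the robot and the scene stay as the last step left them, time stands still between calls to the robot, and variables do not carry over. Pictures are saved under pics/ and viewed, at most 10 in all, crops included, and the job is handed in when it is done.

Besides the shell and the picture viewer there is one more tool, called after ">>>" as name(argument=value, ...) on one line, values as JSON. step_arm: Moves the arm, as the interface text tells. Scaled input: -1 to 1 covers 0.5 m each way for a shift and pi/4 rad each way for a turn. Its arguments: {"type":"object","properties":{"targets":{"type":"string"}},"required":["targets"]}

```bash
mkdir -p pics; ls; python3 - <<'E'
from workcell import bot
import cv2
for n in("scene","top"):
    cv2.imwrite(f"pics/{n}0.png",bot.camera(n)[:,:,::-1]); i=bot.camera_info(n); print(n,i)
o=bot.get_obs();print(o)
E
```

```text
pics
scene {'vertical_fov': 45.53151305170627, 'cx': 285.3481807481587, 'cy': 206.10436822831497, 'pose': array([[-0.53246835, -0.55308274,  0.64076278,  1.44899354],
       [ 0.84644246, -0.3510969 ,  0.40033252,  0.58565728],
       [ 0.00355281,  0.75553322,  0.6551007 ,  1.08227784],
       [ 0.        ,  0.        ,  0.        ,  1.        ]])}
top {'vertical_fov': 50.34854644064012, 'cx': 280.7617251019002, 'cy': 215.6742033431168, 'pose': array([[-0.00368531,  0.98693488, -0.16107748,  0.27183322],
       [-0.99998416, -0.00295179,  0.00479289,  0.0189325 ],
       [ 0.0042548 ,  0.16109259,  0.98693013,  1.56403736],
       [ 0.        ,  0.        ,  0.        ,  1.        ]])}
{'clock': 0.1, 'joint_pos': array([1.20198956e+00, 2.41338162e-01, 3.86480604e-03, 1.33522436e+00,
       1.05609693e-05, 1.57081696e+00]), 'joint_vel': array([ 1.82764141e-03, -7.97501151e-04,  3.28953132e-03, -1.73625781e-04,
        5.34204358e-05, -2.53696636e-04]), 'tau': array([-8.53887941e-04, -3.73139334e+01,  2.53009111e+01,  1.08443221e-02,
       -5.44424188e-05, -1.43538482e-06]), 'eef_pos': array([0.18004188, 0.46584601, 0.23050397]), 'tool_rot': array([ 1.83370131e-01,  9.83043484e-01, -9.33607909e-04, -1.79500364e-04]), 'ft_force': array([-0.69648028,  0.10853495,  0.3590488 ]), 'ft_torque': array([0.03600172, 0.03875561, 0.01989904]), 'grasp_force': 0.0, 'grip_width': 0.08556670137977959}
```

View pics/scene0.png

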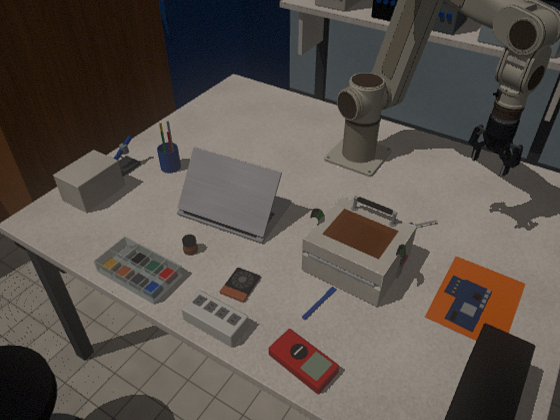

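View pics/top0.png

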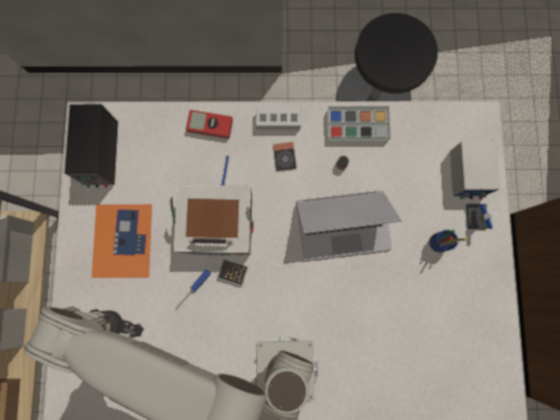

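```bash
python3 - <<'E'
import cv2,numpy as np
t=cv2.imread("pics/top0.png");s=cv2.imread("pics/scene0.png")
a=cv2.resize(t[170:270,280:413],(400*133//133,300),interpolation=3)
b=cv2.resize(t[170:270,160:293],(400,300),interpolation=3)
c=cv2.resize(s[140:245,170:310],(400,300),interpolation=3)
d=cv2.resize(s[190:295,290:430],(400,300),interpolation=3)
cv2.imwrite("pics/m.png",np.vstack([np.hstack([a,b]),np.hstack([c,d])]))
E
```

```text
(no output)
```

View pics/m.png

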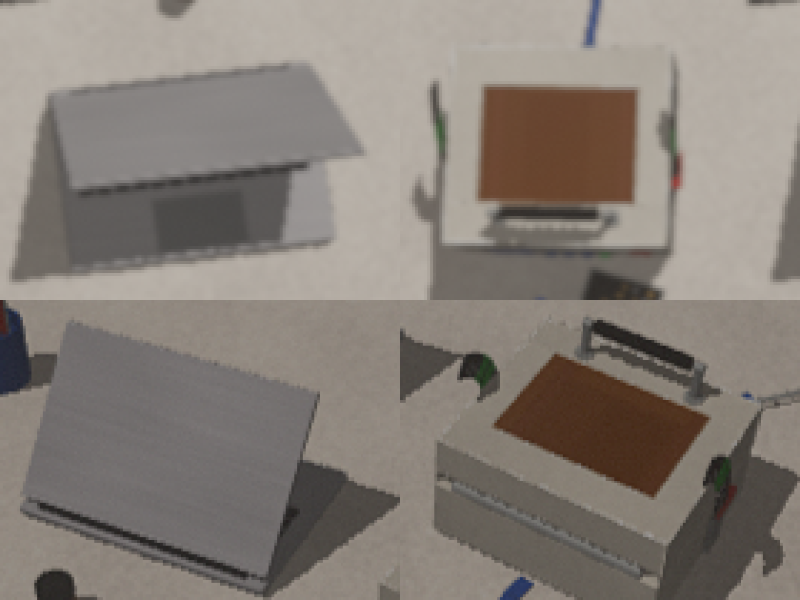

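```bash
cat >h.py <<'E'
import numpy as np
from workcell import bot
def ray(n,p):
    i=bot.camera_info(n);f=210/np.tan(np.radians(i["vertical_fov"]/2));P=i["pose"]
    d=P[:3,:3]@np.array([(p[0]-i["cx"])/f,-(p[1]-i["cy"])/f,-1]);return P[:3,3],d/np.linalg.norm(d)
def plane(n,p,z):
    o,d=ray(n,p);return o+d*(z-o[2])/d[2]
def tri(p,q):
    (o,d),(e,g)=ray("top",p),ray("scene",q)
    s=np.linalg.lstsq(np.c_[d,-g],e-o,rcond=None)[0];a=o+s[0]*d;b=e+s[1]*g
    return (a+b)/2,np.linalg.norm(a-b)
E
python3 - <<'E'
from h import *
np.set_printoptions(precision=4,suppress=True)
T=lambda x,y,ox:(x/3.0075+ox,y/3+170)
S=lambda x,y,ox,oy:(x/2.857+ox,y/2.857+oy)
print("free L/R",tri(T(72,190,280),S(320,93,170,140)),tri(T(365,155,280),S(67,20,170,140)))
print("hinge",plane("top",T(50,95,280),.022),plane("top",T(305,65,280),.022))
print("front base",plane("top",T(68,270,280),.0),plane("top",T(332,242,280),.016))
print("hinge base scene",plane("scene",S(270,280,170,140),.016),plane("scene",S(22,197,170,140),.016))
print("handle",tri(T(95,213,160),S(295,62,290,190)),tri(T(200,214,160),S(190,22,290,190)))
print("handle pl",plane("top",T(95,213,160),.17),plane("top",T(200,214,160),.17))
for c in[(47,45),(272,48),(270,247),(42,245)]:print("box",plane("top",T(*c,160),.13))
for c in[(195,298),(240,245),(235,270),(175,305),(440,240),(285,160),(342,163)]: print(c,plane("top",c,.02))
E
```

```text
free L/R (array([ 0.4411, -0.0584,  0.1782]), np.float64(0.0034917347190070325)) (array([ 0.4781, -0.3669,  0.1782]), np.float64(0.0010872426838095435))
hinge [ 0.5732 -0.0445  0.022 ] [ 0.6083 -0.3443  0.022 ]
front base [ 0.3701 -0.0644  0.    ] [ 0.4003 -0.3685  0.016 ]
hinge base scene [ 0.5648 -0.0407  0.016 ] [ 0.6042 -0.3518  0.016 ]
handle (array([0.4196, 0.2915, 0.1717]), np.float64(0.000647440053905798)) (array([0.4188, 0.1811, 0.1716]), np.float64(0.0022860775605650185))
handle pl [0.4199 0.2916 0.17  ] [0.4185 0.1823 0.17  ]
box [0.609 0.357 0.13 ]
box [0.605  0.1113 0.13  ]
box [0.387  0.1118 0.13  ]
box [0.39   0.3549 0.13  ]
(195, 298) [0.2414 0.3038 0.02  ]
(240, 245) [0.4214 0.153  0.02  ]
(235, 270) [0.3354 0.1692 0.02  ]
(175, 305) [0.2183 0.3708 0.02  ]
(440, 240) [ 0.4365 -0.5418  0.02  ]
(285, 160) [ 0.7254 -0.0045  0.02  ]
(342, 163) [ 0.7138 -0.208   0.02  ]
```

>>> step_arm(targets="-1 0.22 -0.8 0.04 0 0 -0.9;-1 0.22 -0.8 0.04 0 0 -0.9;-1 0.22 -0.8 0.04 0 0 -0.9;-1 0.22 -0.8 0.04 0 0 -0.9;-1 0.22 -0.8 0.04 0 0 -0.9;-1 0.22 -0.8 0.04 0 0 -0.9;-1 0.22 -0.8 0.04 0 0 -0.9;-1 0.22 -0.8 0.04 0 0 -0.9;-1 0.22 -0.8 0.04 0 0 -0.9;-1 0.22 -0.8 0.04 0 0 -0.9")

```text
clock: 0.93
eef_pos: [0.2899, 0.0645, 0.2514]
tool_rot: [0.512, 0.859, 0.0, 0.0]
ft_force: [1.4, 0.2, -0.1]
grip_width: 0.0003
grasp_force: 0.0
```

>>> step_arm(targets="-1 0.2 -0.57 0 0 0 -0.5;-1 0.2 -0.57 0 0 0 -0.5;-1 0.2 -0.57 0 0 0 -0.5;-1 0.2 -0.57 0 0 0 -0.5;-1 0.2 -0.57 0 0 0 -0.5;-1 0.2 -0.57 0 0 0 -0.5;-1 0.2 -0.57 0 0 0 -0.5;-1 0.2 -0.57 -0.22 0 0 -0.5;-1 0.2 -0.57 -0.22 0 0 -0.5;-1 0.2 -0.57 -0.22 0 0 -0.5")

```text
clock: 1.77
eef_pos: [0.3887, -0.219, 0.1378]
tool_rot: [0.671, 0.742, -0.0, -0.002]
ft_force: [-0.9, 0.1, -0.5]
grip_width: 0.0002
grasp_force: 0.0
```

```bash
python3 - <<'E'
from workcell import bot
import cv2,numpy as np
t=bot.camera("top")[170:270,280:413,::-1];s=bot.camera("scene")[140:245,170:310,::-1]
cv2.imwrite("pics/a1.png",np.hstack([cv2.resize(t,(400,300),interpolation=3),cv2.resize(s,(400,300),interpolation=3)]))
print(bot.get_obs())
E
```

```text
{'clock': 1.8667, 'joint_pos': array([-5.11818754e-01,  2.06658249e-01, -2.97919273e-01,  1.07797745e+00,
        4.14669431e-06,  9.57690499e-01]), 'joint_vel': array([ 0.01723354, -0.06338384,  0.10372316,  0.08669693,  0.0034124 ,
        0.00233314]), 'tau': array([-2.88417460e-01, -3.22766304e+01,  2.30648232e+01, -1.09222937e+00,
       -2.63456104e-02, -2.11921963e-02]), 'eef_pos': array([ 0.38618804, -0.21693929,  0.13641713]), 'tool_rot': array([ 0.67039353,  0.74198244, -0.00129785, -0.00573425]), 'ft_force': array([-0.93720592,  0.17099682,  0.00748969]), 'ft_torque': array([0.01341704, 0.04107084, 0.01485777]), 'grasp_force': 0.0, 'grip_width': -6.665354833700261e-05}
```

View pics/a1.png

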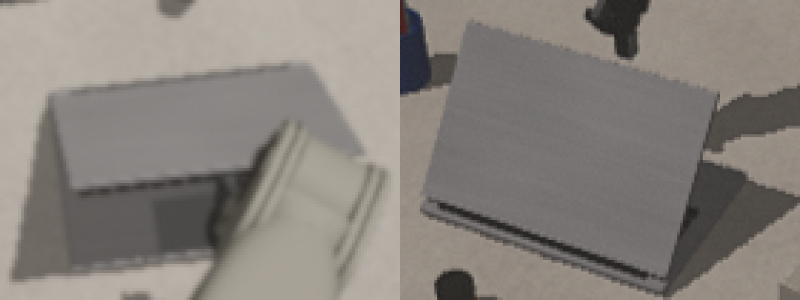

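>>> step_arm(targets="-1 0.055 0.006 0 0 0 0;-1 0.11 0.013 0 0 0 0;-1 0.15 0.018 0.026 0 0 0;-1 0.194 0.023 0.054 0 0 0;-1 0.24 0.028 0.073 0 0 0;-1 0.289 0.035 0.092 0 0 0;-1 0.335 0.04 0.1 0 0 0;-1 0.378 0.045 0.102 0 0 0;-1 0.4 0.048 0.102 0 0 0;-1 0.4 0.048 0.102 0 0 0")

```text
clock: 2.7
eef_pos: [0.5921, -0.1938, 0.1935]
tool_rot: [0.669, 0.743, 0.0, 0.001]
ft_force: [-0.0, -0.1, -0.4]
grip_width: 0.0001
grasp_force: 0.0
```

```bash
python3 - <<'E'
from workcell import bot
import cv2,numpy as np
t=bot.camera("top")[150:270,270:430,::-1];s=bot.camera("scene")[110:245,160:340,::-1]
cv2.imwrite("pics/a2.png",np.hstack([cv2.resize(t,(400,300),interpolation=3),cv2.resize(s,(400,300),interpolation=3)]))
o=bot.get_obs();print(o['eef_pos'],o['ft_force'])
E
```

```text
[ 0.59076542 -0.19424257  0.19367923] [-0.33072687  0.93915103 -0.96077831]
```

View pics/a2.png

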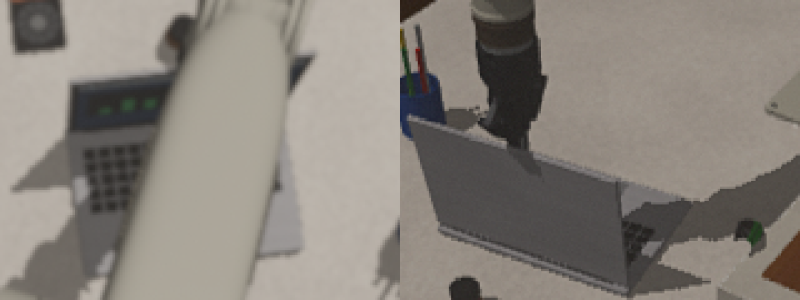

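```bash
python3 - <<'E'
from h import *
for p,q in[((298,183.2),(259,191)),((395.6,172),(163.6,162.7))]:
    X,e=tri(p,q);l=(X[0]-.590)*.993+(X[1]+.196)*.119;print(X,e,l,np.arctan2(X[2]-.019,-l))
E
```

```text
[ 0.59120815 -0.03863226  0.21937245] 0.00583060991684473 0.019926453975254676 1.6699174999044721
[ 0.62901259 -0.34622935  0.21674373] 0.0026121098007925517 0.020862213813647335 1.6759087591115758
```

>>> step_arm(targets="-1 0.02 0.002 0 0 0 0;-1 0.04 0.005 0 0 0 0;-1 0.06 0.007 0 0 0 0;-1 0.06 0.007 0 0 0 0;-1 0.06 0.007 0 0 0 0;-1 0.02 0 0 0 0 0;-1 -0.06 0 0 0 0 0;-1 -0.14 0 0 0 0 0;-1 -0.22 0 0 0 0 0;-1 -0.3 0 0 0 0 0")

```text
clock: 3.63
eef_pos: [0.4382, -0.1944, 0.193]
tool_rot: [0.67, 0.742, 0.0, 0.001]
ft_force: [-0.2, -1.5, 0.5]
grip_width: -0.0001
grasp_force: 0.0
```

```bash
python3 - <<'E'
from workcell import bot
import cv2,numpy as np
t=bot.camera("top")[150:270,270:430,::-1];s=bot.camera("scene")[110:245,160:340,::-1]
cv2.imwrite("pics/a3.png",np.hstack([cv2.resize(t,(400,300),interpolation=3),cv2.resize(s,(400,300),interpolation=3)]))
o=bot.get_obs();print(o['eef_pos'],o['ft_force'])
E
```

```text
[ 0.4319559  -0.19290322  0.19173698] [1.26509903 0.44752616 0.17658168]
```

View pics/a3.png

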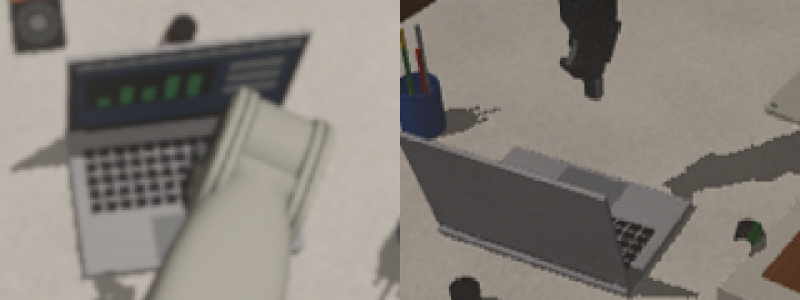

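```bash
python3 - <<'E'
from h import *
for p,q in[((297.2,175.6),(252.3,200)),((395.2,163.2),(160.9,171.2))]:
    X,e=tri(p,q);l=(X[0]-.590)*.993+(X[1]+.196)*.119;print(X,e,l,np.arctan2(X[2]-.019,-l))
E
```

```text
[ 0.61965498 -0.03888403  0.2069606 ] 0.0013613460873632824 0.04814419268233411 1.821545241005692
[ 0.65602681 -0.34306768  0.20644271] 0.0110128449494459 0.04806357223461009 1.8218057186412913
```

>>> step_arm(targets="1 -0.1 0 0.12 0 0 0;1 -0.1 0.1 0.14 0 0 -0.136;1 -0.026 0.8 0.14 0 0 -0.136;1 -0.026 0.8 0.14 0 0 -0.136;1 -0.026 0.8 0.14 0 0 -0.136;1 -0.026 0.8 0.14 0 0 -0.136;1 -0.026 0.8 0.14 0 0 -0.136;1 -0.026 0.8 0.14 0 0 -0.136;1 -0.026 0.8 0.14 0 0 -0.136;1 -0.026 0.8 0.14 0 0 -0.136")

```text
clock: 4.57
eef_pos: [0.4244, 0.1708, 0.2623]
tool_rot: [0.709, 0.706, 0.002, 0.001]
ft_force: [1.5, 0.2, 0.8]
grip_width: 0.0855
grasp_force: 0.0
```

>>> step_arm(targets="1 0 0.12 0 0 0 0;1 0 0.12 0 0 0 0;1 0 0.12 0 0 0 0;1 0 0.12 0 0 0 0;1 0 0.12 0 0 0 0")

```text
clock: 4.98
eef_pos: [0.4243, 0.2281, 0.2614]
tool_rot: [0.709, 0.705, 0.0, 0.0]
ft_force: [0.5, -0.4, 0.8]
grip_width: 0.0858
grasp_force: 0.0
```

```bash
python3 - <<'E'
from workcell import bot
import cv2,numpy as np
i=bot.camera_info("wrist");o=bot.get_obs();w=bot.camera("wrist")[:,:,::-1]
cv2.imwrite("pics/w1.png",w)
print(o['eef_pos'],o['tool_rot'],i)
E
```

```text
[0.42433148 0.22806249 0.26140375] [7.08747298e-01 7.05462301e-01 3.93682768e-04 2.32829134e-04] {'vertical_fov': 65.70646984690485, 'cx': 281.86222968339223, 'cy': 215.93076240340702, 'pose': array([[ 9.99986400e-01,  5.20487388e-03,  3.30024740e-04,
         4.23409131e-01],
       [-5.04670743e-03,  9.49755325e-01,  3.12952638e-01,
         3.08751921e-01],
       [ 1.31543626e-03, -3.12950047e-01,  9.49768676e-01,
         4.03252621e-01],
       [ 0.00000000e+00,  0.00000000e+00,  0.00000000e+00,
         1.00000000e+00]])}
```

View pics/w1.png

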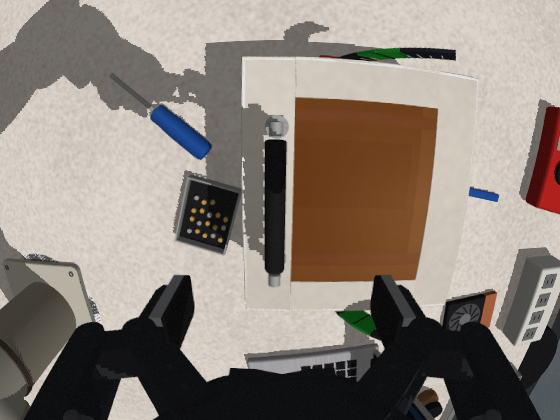

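```bash
python3 - <<'E'
from h import *
i=bot.camera_info("wrist");f=210/np.tan(np.radians(i["vertical_fov"]/2));P=i["pose"]
for p in[(276,141),(275.5,206),(275,273)]:
    u=np.array([p[0]-i["cx"],-(p[1]-i["cy"])]);r=np.hypot(*u);a=r/f
    d=P[:3,:3]@np.r_[u/r*np.sin(a),-np.cos(a)];o=P[:3,3];print(o+d*(.17-o[2])/d[2])
E
```

```text
[0.41957796 0.28779991 0.17      ]
[0.41870937 0.23931867 0.17      ]
[0.41756377 0.18280702 0.17      ]
```

>>> step_arm(targets="1 -0.011 0.016 0 0 0 0;1 -0.011 0.016 -0.08 0 0 0;1 -0.011 0.016 -0.16 0 0 0;1 -0.011 0.016 -0.222 0 0 0;1 -0.011 0.016 -0.222 0 0 0;1 -0.011 0.016 -0.222 0 0 0;-1 -0.011 0.016 -0.222 0 0 0;-1 -0.011 0.016 -0.222 0 0 0;-1 -0.011 0.016 -0.222 0 0 0;-1 -0.011 0.016 -0.222 0 0 0")

```text
clock: 5.87
eef_pos: [0.4201, 0.2372, 0.1517]
tool_rot: [0.709, 0.706, 0.002, 0.0]
ft_force: [0.2, 0.2, 0.3]
grip_width: 0.0389
grasp_force: 0.0
```

>>> step_arm(targets="-1 0 0 0 0 0 0;-1 0 0 0 0 0 0;-1 0 0 0 0 0 0;-1 0 0 0 0 0 0")

```text
clock: 6.2
eef_pos: [0.4188, 0.2369, 0.1506]
tool_rot: [0.709, 0.706, 0.0, -0.0]
ft_force: [-3.1, -1.0, 5.8]
grip_width: 0.0142
grasp_force: 58.4
```

>>> step_arm(targets="-1 0.01 0 0.018 0 0 0;-1 0.021 0 0.035 0 0 0;-1 0.033 0 0.052 0 0 0;-1 0.045 0 0.068 0 0 0;-1 0.058 0 0.083 0 0 0;-1 0.072 0 0.098 0 0 0;-1 0.087 0 0.112 0 0 0;-1 0.102 0 0.125 0 0 0;-1 0.118 0 0.138 0 0 0;-1 0.135 0 0.149 0 0 0")

```text
clock: 7.03
eef_pos: [0.4815, 0.2355, 0.2224]
tool_rot: [0.708, 0.706, -0.005, -0.003]
ft_force: [-11.8, -1.6, 2.8]
grip_width: 0.0141
grasp_force: 59.9
```

>>> step_arm(targets="-1 0.01 0 0.006 0 0 0;-1 0.02 0 0.012 0 0 0;-1 0.03 0 0.018 0 0 0;-1 0.039 0 0.023 0 0 0;-1 0.039 0 0.023 0 0 0;-1 0.039 0 0.023 0 0 0")

```text
clock: 7.53
eef_pos: [0.5014, 0.2351, 0.2348]
tool_rot: [0.709, 0.706, -0.005, -0.002]
ft_force: [-12.2, -3.4, 5.1]
grip_width: 0.0143
grasp_force: 60.4
```

```bash
python3 - <<'E'
from workcell import bot
import cv2,numpy as np
o=bot.get_obs();print(o)
s=bot.camera("scene")[150:300,260:460,::-1];t=bot.camera("top")[150:300,150:350,::-1]
cv2.imwrite("pics/b1.png",np.hstack([cv2.resize(s,(400,300),interpolation=3),cv2.resize(t,(400,300),interpolation=3)]))
E
```

```text
{'clock': 7.5333, 'joint_pos': array([4.37720752e-01, 3.55717032e-01, 1.72603502e-01, 1.39824996e+00,
       1.29868363e-03, 2.01282876e+00]), 'joint_vel': array([ 0.00363496, -0.0021065 , -0.00990221, -0.00192736,  0.00318388,
        0.00092847]), 'tau': array([ -1.15626007, -40.2466929 ,  29.51267123,  -4.74299401,
        -0.66493331,  -0.1474555 ]), 'eef_pos': array([0.50144921, 0.23511296, 0.23483629]), 'tool_rot': array([ 0.70862193,  0.7055683 , -0.00475137, -0.00240043]), 'ft_force': array([-12.17496577,  -3.37101424,   5.11629694]), 'ft_torque': array([-0.63657885,  2.40126203, -0.14762283]), 'grasp_force': 60.41928291320801, 'grip_width': 0.014271621223497389}
```

View pics/b1.png

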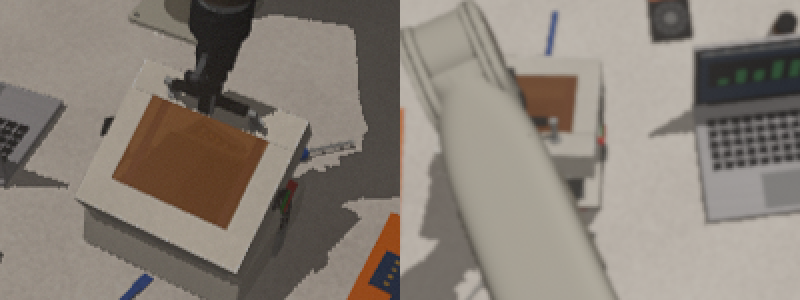

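>>> step_arm(targets="-1 0.006 0 0.004 0 0 0;-1 0.006 0 0.004 0 0 0;-1 0.006 0 0.004 0 0 0;-1 0.006 0 0.004 0 0 0;-1 0.006 0 0.004 0 0 0;-1 0.006 0 0.004 0 0 0;-1 0.006 0 0.004 0 0 0;-1 0.006 0 0.004 0 0 0")

```text
clock: 8.3
eef_pos: [0.5043, 0.235, 0.2364]
tool_rot: [0.709, 0.706, -0.005, -0.002]
ft_force: [-11.7, -4.0, 3.3]
grip_width: 0.0141
grasp_force: 60.1
```

```bash
python3 - <<'E'
from workcell import bot
import cv2,numpy as np
o=bot.get_obs();print(o['clock'],o['eef_pos'],o['ft_force'],o['grasp_force'])
s=bot.camera("scene")[225:275,380:430,::-1];w=bot.camera("wrist")[:,:,::-1]
cv2.imwrite("pics/b2.png",np.hstack([cv2.resize(s,(400,400),interpolation=2),cv2.resize(w,(400,400))]))
E
```

```text
8.3 [0.5043227  0.23503489 0.23641057] [-11.66852907  -3.99484758   3.33245887] 60.13388693332672
```

View pics/b2.png

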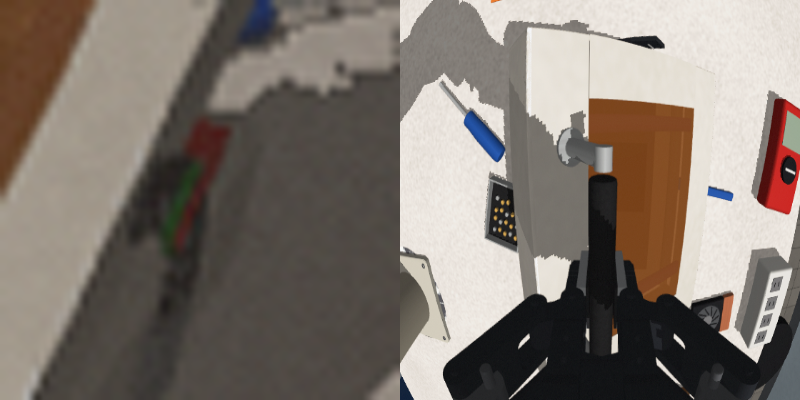

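```bash
python3 -c "
from workcell import bot
print(bot.job_done())"
```

```text
the job is handed in; nothing more can be done
None
```

I raised the screen to about 1.8 rad (roughly 104 degrees) and left it standing, then lifted the hood to about 0.60 rad (roughly 35 degrees) and handed in with the handle still gripped at 60 N; both angles are my camera and arm-position estimates, I touched no bystander as far as I saw, and no verdict came back.

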